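# Arm the laser at its guarded toggle

### The job

Arm the laser: on the control box that has the hinged guard, get the closed fingers under its lip and lift it clearly, by about a centimetre, on the back of the fingers, flip the toggle beneath it fully over towards the guard's hinge while the guard is still up, then draw back, let the guard drop fully shut over it and come away. Only push with the fingers: grip nothing, do not force the guard or the toggle, and leave the other box's bare toggle and all the loose things alone.

Things in the scene. Friction and masses are not known exactly. Their poses are not given: they have to be found in the camera images.
- laser_box: fixed grey control box with the guard, 160 (x) x 180 (y) x 60 mm high, turned up to 0.35 rad, left or right of the other box. Origin: centre of its underside; its x axis runs from front (robot side) to back, z up. On top, on its line y = 0: the guard, hinged at x = +40 mm, and beneath it the toggle, pivot at x = +5 mm. A key switch, 20 mm high, is at x = +45, y = -65 mm
- guard_hinge (a point): middle of the guard's hinge axis, along the box's y; box coordinates x = +40, y = 0, z = 66 mm. The guard: a clear roof with aluminium edges, 46 mm wide, 58 mm long, front and sides open, a rolled lip along its front. Shut, the roof's underside is 38 mm above the box's top
- guard (a joint): guard angle, rad: 0 shut, grows as the front end swings up and back, stop at 1.9. It is light (60 g) with a weak closing spring: under 3 N pushes it up, and it falls shut by itself from any angle as soon as it is let go. With the toggle pushed over, it leans on the fingers at about 0.2 to 0.4, its lip 10 to 20 mm up and touching them 25 to 40 mm from their ends
- guard_lip (a point): middle of the 7 mm thick rolled lip along the guard's front edge, 46 mm wide: shut, at box coordinates x = -16, y = 0, z = 101 mm. Fingers leaning about 30 deg, tips towards the hinge and 10 to 25 mm above the box's top, moved level along the box's +x go in under the lip and wedge the guard up on their back before they meet the toggle. Upright fingers jam on the lip unless they also move up, and so do knuckles running against it
- toggle (a joint): toggle angle, rad: about 0 = off (leans 0.45 rad to the front, away from the guard's hinge), 0.45 = upright, 0.9 = stop, on (leans 0.45 rad back towards the hinge). It stays where it is left; 1 to 4 N flips it
- toggle_tip (a point): centre of the 10 mm ball at the end of the toggle's 8 mm thick steel bat, 24 mm from the pivot, which is at box coordinates x = +5, y = 0, z = 65 mm
- shutter_box: the other control box, not to be operated: fixed grey box 130 x 120 x 50 mm with a round knob and a bare toggle without guard, whose bat reaches about 82 mm above the table. Origin: centre of its underside
- shutter_toggle (a joint): angle of the other box's bare toggle, rad: 0 off, 0.9 on; leave it at 0
- lens_mount: small dark steel lens mount, 26 mm across, 22 mm high, standing on the guarded box's top left of the guard; loose. Origin: centre of its underside
- screwdriver: screwdriver, 160 mm, lying on the table in front of the boxes; loose. Origin: at the centre of its handle-to-tip length, underside
- goggles: amber laser goggles, about 135 mm wide and 42 mm high, on the table; loose. Origin: underside, between the lenses
- optic_post: steel post on a round 44 mm foot, 75 mm high, on the table in front of the boxes; loose. Origin: centre of its underside
- wash_bottle: white bottle with cap, 60 mm across, 150 mm high, behind the boxes; loose. Origin: centre of its underside
- beaker: glass beaker, 70 mm across, 90 mm high, behind the boxes; loose. Origin: centre of its underside
- parts_tray: blue divided tray 90 x 130 x 35 mm, behind the boxes; loose. Origin: centre of its underside

How it is judged:
On the way, in this order (a step that is already met when the one before it is completed fails the run):
1. the guard is pushed up while the toggle is still off (value of joint guard above 0.12 rad and value of joint toggle below 0.6 rad), for 0.1 s.
2. the toggle is flipped fully towards the hinge with the guard still up (value of joint toggle above 0.7 rad and value of joint guard above 0.12 rad), for 0.1 s.
3. the guard has dropped shut (value of joint guard below 0.06 rad), for 0.2 s.
At the end, for the whole second after the job is handed in: The toggle is at more than 0.7 rad (stop at 0.9), towards the hinge; the guard is shut (under 0.06 rad) and still; the other box's toggle is still off (under 0.15 rad) (value of joint toggle above 0.7 rad and value of joint guard below 0.06 rad and value of joint shutter_toggle below 0.15 rad and velocity of joint each of guard, toggle below 0.05 rad/s); the robot touches nothing.
It fails at once if the guard is gripped or forced (over 35 N) (contact force between the fingers and guard above 35 N).
It fails at once if the toggle is gripped or forced (over 35 N) (contact force between the fingers and toggle above 35 N).
It fails at once if the other box's toggle is moved (over 0.15 rad) (value of joint shutter_toggle above 0.15 rad).
It fails at once if a loose thing is lifted, carried or pushed away (over 30 mm) (distance of any of lens_mount, screwdriver, goggles, optic_post, wash_bottle, beaker, parts_tray from where it was at the start of the episode above 0.03 m).
It also fails if it takes over 40 s, if anything falls off the work surface, if the arm or the gripper's body presses on something with over 40 N, if the wrist force passes 120 N, or if a joint passes its speed limit or range.

### The arm

A 6-joint arm with a two-finger parallel gripper is mounted at the origin on the work surface. World frame = base frame: x ahead of the robot, y to its left, z up, the work surface at z = 0. Lengths are in m, angles in rad, forces in N, time in s.
With the tool pointing down it reaches from about 0.3 to 0.775 m from the base axis. Payload 14.6 kg.
Tool frame: the origin (TCP) lies on the centre line of the jaws, within the pads' length; the fingertips stand 14 mm ahead of it and the grasp point (between the pads) lies 5 mm behind it; x points along the fingers, y is the direction in which the jaws open and shut, and the axes are right-handed (so a half turn about x gives the same grasp; the last joint's range is limited). The gripper opens to 94 mm and grips with 3 to 60 N. Pads are 16 mm wide; open, the fingers measure 119 mm over their backs; the gripper's body (75 mm by 177 mm) begins 78 mm behind the grasp point.
Start: joints at [1.146, 0.3, 1.521, -0, 1.321, -0.067], TCP at [0.193, 0.515, 0.219] pointing down, gripper open.
Joint ranges: [-3.03, 3.03], [-0.79, 2.21], [0.23, 2.52], [-1.04, 4.18], [0, 3.07], [-2.55, 2.55]. Speed limits (rad/s): [2.22, 2.22, 2.57, 3.14, 3.14, 3.14].

### API

Orientations are given as [roll, pitch, yaw] about the fixed x, y, z axes, in that order (R = Rz(yaw) Ry(pitch) Rx(roll)).
In Python, from station import * gives the robot as it stands. The module is installed in compiled form; this text tells all that it offers.
- The arm moves only by the shell command python3 -m handwheel 'ROWS' [FORCE]. ROWS is JSON, a list of rows, each a list of 3 entries, a list of its own where there are three numbers: the shift along the tool's x, y, z in mm, then the turn about the tool's x in rad, then the gripper command: -1 is fully open, 1 is shut, values between are in proportion. In form: [[[dx, dy, dz], spin, gripper], ...]. A call has exactly 5 rows; each row is the pose to reach, as a shift and turn from the pose measured when the call began, along the tool's axes at that moment; what a row does not reach only later rows make up. A row lasts 1/10 s, in which the tool goes at most 50 mm and 8.59 degrees, less where a joint would pass 70% of its speed; a pose out of reach is approached as far as the arm can. A call with a gripper value outside its range is refused whole. The fingers move at their own pace and stop on an object; FORCE is the grip in N (left out, the last holds). Time passes only in rows, so rows that repeat a pose let the fingers close, or fill a call up. It gives the time, the measured TCP pose, the force and the opening at its end, in the units of the state.
- get_obs(): the state, without advancing time (a new reading comes with each control period).
- camera(name): name is "scene" or "top" or "wrist"; returns (picture, depth): 420x560x3 uint8, blue, green, red; 420x560 float32, m along the optical axis (not along the pixel's ray), 0 where there is no reading.
- camera_info(name): a dict with "fx", "fy", "cx", "cy" (pixels), "extrinsics" (4x4, takes a point from camera to world coordinates). Camera axes: x right, y down, z forward; pixel columns grow to the right and rows downward; lengths in m; the calibration is good to about 2 mm. A picture is of the moment at which its call begins: read the wrist's pose just before it. camera_info takes no time and is no camera call; for the wrist camera it gives the pose at the moment of the call.
- hand_in(): hands the job in, once; it reports no verdict.
The state is a dict: "time_s": time; "qpos": joint angles; "joint_vel": joint speeds; "tau": joint torques, N m; "ee_pos": TCP position; "eef_rot": TCP orientation; "force": force on the tool from outside, world axes, zero at the start; "moment": the same for the moment, N m; "grip_width": finger opening in m.
Only numpy, scipy, OpenCV 4.12 (cv2) and the standard library are available. Lean on these libraries where they do the work, as an engineer would, in place of code of your own. Each camera call takes 0.05 s, during which the arm holds its last target. There are 200 camera calls.

## Working session

There is one attempt and no reset: what is moved stays moved. The work goes in short steps, Python scripts to look and compute and a shell command to move; the robot and the scene stay as the last step left them, time stands still between calls to the robot, and variables do not carry over. Pictures are saved under pics/ and viewed, about 8 in all and at most 12, crops included, and the job is handed in when it is done.

```bash
mkdir -p pics; ls
python3 - <<'E'
from station import *
import cv2,numpy as np
o=get_obs();print(o)
for n in("scene","top"):
    im,d=camera(n);cv2.imwrite(f"pics/{n}0.png",im);np.save(f"{n}0.npy",d);i=camera_info(n);print(n,i)
E
```

```text
pics
{'time_s': 0.0, 'qpos': array([ 1.14638460e+00,  3.00451511e-01,  1.52157937e+00, -3.93872425e-06,
        1.32068678e+00, -6.65479144e-02]), 'joint_vel': array([-6.93281478e-04,  6.26351342e-04,  1.73534845e-04,  6.60500989e-04,
       -5.86099400e-05,  2.80633427e-04]), 'tau': array([-1.59071191e-03, -5.31804907e+01, -3.52754045e+01,  7.08976854e-02,
        2.42051360e-02, -5.25964424e-05]), 'ee_pos': array([0.19252738, 0.51494278, 0.21889779]), 'eef_rot': array([-1.6339531 ,  1.56967131, -1.99181593]), 'force': array([-0.57312625, -0.49014619, -0.47252714]), 'moment': array([ 0.02286472,  0.000726  , -0.0003554 ]), 'grip_width': 0.09401580614907723}
scene {'fx': 386.76688342033356, 'fy': 386.76688342033356, 'cx': 282.44776668903137, 'cy': 208.79061091106433, 'extrinsics': array([[ 0.44302676,  0.66879953, -0.59702135,  1.05189688],
       [ 0.89642534, -0.33953397,  0.28484785, -0.22202957],
       [-0.01220292, -0.66138028, -0.74995147,  0.68611986],
       [ 0.        ,  0.        ,  0.        ,  1.        ]])}
top {'fx': 479.78998781070726, 'fy': 479.78998781070726, 'cx': 274.6638721266116, 'cy': 207.07541114495368, 'extrinsics': array([[ 0.00646238, -0.99856834,  0.05309899,  0.52833611],
       [-0.99971156, -0.0076798 , -0.02275553,  0.02374175],
       [ 0.02313074, -0.05293662, -0.99832995,  1.24550102],
       [ 0.        ,  0.        ,  0.        ,  1.        ]])}
```

View pics/top0.png

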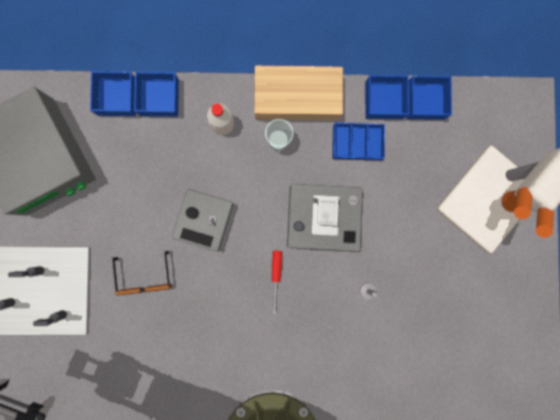

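View pics/scene0.png

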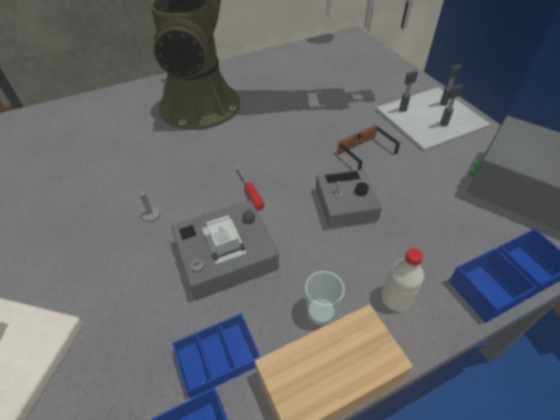

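The top view shows the guarded box at about (325,217), slightly turned, with the guard at (325,215). The other box is at (203,220), the screwdriver at (276,280) and the post at (369,292). The scene view agrees. Next I'll measure the box's pose from depth.

```bash
cat > h.py <<'E'
import cv2,numpy as np
from station import *
def pts(d,i):
    v,u=np.mgrid[0:420,0:560]
    P=np.stack([(u-i["cx"])/i["fx"]*d,(v-i["cy"])/i["fy"]*d,d],-1)
    E=i["extrinsics"];return P@E[:3,:3].T+E[:3,3]
E
python3 - <<'E'
from h import *
i=camera_info("top");P=pts(np.load("top0.npy"),i)
c=lambda u,v:P[v,u].round(3)
print("table",c(325,265),"top",c(305,240),c(345,190))
z=P[...,2];m=((z>.05)&(z<.072)).astype(np.uint8)
m[:,:282]=0;m[:,368:]=0;m[:178]=0;m[256:]=0
m=cv2.morphologyEx(m,cv2.MORPH_CLOSE,np.ones((25,25)))
n,l,s,_=cv2.connectedComponentsWithStats(m);k=1+np.argmax(s[1:,4])
cn=max(cv2.findContours((l==k).astype(np.uint8),0,1)[0],key=cv2.contourArea)
q=cv2.boxPoints(cv2.minAreaRect(cn.astype(np.float32)))
E=i["extrinsics"];zt=np.median(z[(l==k)]);print("ztop",zt)
W=[]
for u,v in q:
    r=E[:3,:3]@[(u-i["cx"])/i["fx"],(v-i["cy"])/i["fy"],1];W.append((E[:3,3]+r*(.06-E[2,3])/r[2])[:2])
W=np.array(W);print(q,W.round(4),W.mean(0));e=np.roll(W,-1,0)-W
print(np.linalg.norm(e,axis=1),np.arctan2(e[:,1],e[:,0]))
g=(z>.088)&(z<.125);g[:,:300]=0;g[:,350:]=0;g[:190]=0;g[245:]=0
print("guard",P[g].mean(0),P[g].min(0),P[g].max(0),g.sum())
im=cv2.imread("pics/top0.png")[165:270,265:385];cv2.imwrite("pics/c1.png",cv2.resize(im,None,fx=5,fy=5,interpolation=2))
E
```

```text
table [ 0.445 -0.136  0.002] top [ 0.511 -0.078  0.063] [ 0.635 -0.178  0.061]
ztop 0.06083813562639717
[[286.75137 247.72372]
 [290.1326  183.48065]
 [362.4586  187.2873 ]
 [359.07736 251.53036]] [[ 0.4913 -0.0337]
 [ 0.6504 -0.0413]
 [ 0.6424 -0.2217]
 [ 0.4829 -0.2128]] [ 0.56674285 -0.12739061]
[0.1592739  0.18056141 0.15977305 0.17924987] [-0.04765909 -1.61471382  3.08573205  1.5241515 ]
guard [ 0.57863865 -0.1277016   0.10172783] [ 0.54725042 -0.15191869  0.09323025] [ 0.60972901 -0.103553    0.1087915 ] 511
```

View pics/c1.png

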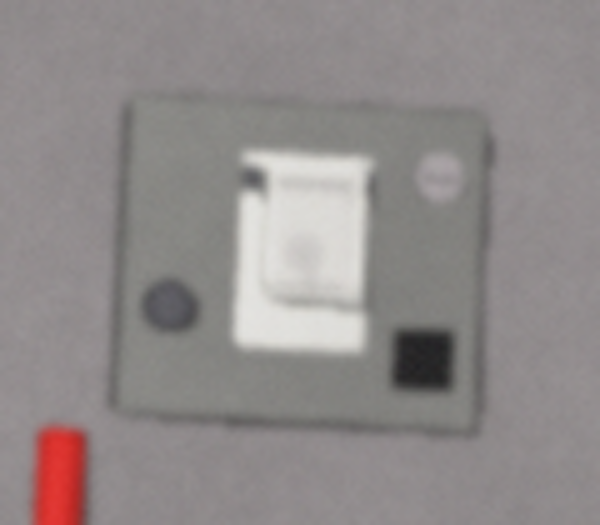

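Box centre is about (0.567, -0.1275), yaw about -0.048, and the lip depth agrees with this. Next: a helper giving the shift and spin needed to reach a TCP target in box coordinates.

```bash
cat > go.py <<'E'
import sys
from h import *
from scipy.spatial.transform import Rotation as Ro
B=np.array([.567,-.1275,0]);Rb=Ro.from_euler('z',-.048).as_matrix()
o=get_obs();R=Ro.from_euler('xyz',o["eef_rot"]).as_matrix()
p=Rb.T@(o["ee_pos"]-B)*1e3
print("t",o["time_s"].__round__(2),"box xyz mm",p.round(1),"F",o["force"].round(1),"grip",round(o["grip_width"],4))
Q=Rb.T@R;print("tool axes in box\n",Q.round(3))
a=np.arctan2(Q[0,1],Q[1,1]);print("spin to put tool y on +/- box y (about tool x):",[float(((s*np.arctan2(np.dot(np.cross(R[:,1],Rb[:,1]*k),R[:,0]),np.dot(R[:,1],Rb[:,1]*k)))).__round__(3)) for s in(1,) for k in(1,-1)])
if len(sys.argv)>1:
    t=np.array(list(map(float,sys.argv[1:4])));print("shift tool mm",(Q.T@(t-p)).round(1))
print("q",o["qpos"].round(3))
E
python3 go.py -60 0 219
```

```text
t 0.1 box xyz mm [-404.9  623.8  218.9] F [-0.3 -0.2  0.4] grip 0.0938
tool axes in box
 [[-0.     0.305  0.952]
 [-0.001  0.952 -0.305]
 [-1.    -0.001 -0.   ]]
spin to put tool y on +/- box y (about tool x): [-0.31, 2.832]
shift tool mm [ 4.000e-01 -4.890e+02  5.186e+02]
q [ 1.146  0.3    1.522 -0.     1.321 -0.067]
```

```bash
python3 -m handwheel '[[[0,-30,32],-0.06,1],[[0,-60,64],-0.12,1],[[0,-90,96],-0.18,1],[[0,-120,128],-0.24,1],[[0,-150,160],-0.31,1]]' 10; python3 go.py -60 0 219
```

```text
time_s: 0.6
ee_pos: [0.2901, 0.3168, 0.2189]
eef_rot: [-2.012, 1.57, -2.056]
force: [0.4, -0.1, 0.4]
grip_width: 0.0576
t 0.6 box xyz mm [-297.9  430.5  218.9] F [ 0.4 -0.1  0.4] grip 0.0576
tool axes in box
 [[-0.001 -0.003  1.   ]
 [-0.001  1.     0.003]
 [-1.    -0.001 -0.001]]
spin to put tool y on +/- box y (about tool x): [0.003, -3.138]
shift tool mm [ 3.000e-01 -4.312e+02  2.365e+02]
q [ 0.744  0.029  1.838 -0.     1.276 -0.782]
```

Now tool z is box +x and tool y is box +y.

```bash
python3 -m handwheel '[[[0,-43,24],0,1],[[0,-86,48],0,1],[[0,-129,72],0,1],[[0,-172,96],0,1],[[0,-215,118],0,1]]'; python3 go.py -60 0 219
```

```text
time_s: 1.1
ee_pos: [0.3988, 0.0947, 0.2191]
eef_rot: [-1.893, 1.57, -1.938]
force: [0.4, -0.1, 0.0]
grip_width: 0.0175
t 1.1 box xyz mm [-178.7  213.8  219.1] F [ 0.4 -0.1  0. ] grip 0.0175
tool axes in box
 [[-0.    -0.003  1.   ]
 [-0.001  1.     0.003]
 [-1.    -0.001 -0.   ]]
spin to put tool y on +/- box y (about tool x): [0.003, -3.139]
shift tool mm [   0.3 -214.2  118.1]
q [ 1.440e-01 -1.800e-02  1.885e+00 -1.000e-03  1.276e+00 -1.381e+00]
```

```bash
python3 -m handwheel '[[[0,-43,24],0,1],[[0,-86,48],0,1],[[0,-129,72],0,1],[[0,-172,95],0,1],[[0,-214,115],0,1]]'; python3 go.py -60 0 219
python3 - <<'E'
from h import *
im,d=camera("wrist");cv2.imwrite("pics/w1.png",im);np.save("w1.npy",d);i=camera_info("wrist")
print(i["extrinsics"].round(3),i["fx"])
P=pts(d,i);np.save("w1P.npy",P)
E
```

```text
time_s: 1.6
ee_pos: [0.5045, -0.1265, 0.219]
eef_rot: [-2.171, 1.57, -2.216]
force: [-0.6, 0.7, 0.2]
grip_width: 0.0005
t 1.6 box xyz mm [-62.5  -2.  219. ] F [-0.6  0.7  0.2] grip 0.0005
tool axes in box
 [[-0.001 -0.003  1.   ]
 [-0.001  1.     0.003]
 [-1.    -0.001 -0.001]]
spin to put tool y on +/- box y (about tool x): [0.003, -3.139]
shift tool mm [0.  2.  2.5]
q [-3.150e-01  2.340e-01  1.605e+00 -1.000e-03  1.303e+00 -1.841e+00]
[[ 0.048  0.97   0.237  0.437]
 [ 0.999 -0.046 -0.014 -0.128]
 [-0.002  0.237 -0.971  0.383]
 [ 0.     0.     0.     1.   ]] 318.1931843004896
```

View pics/w1.png

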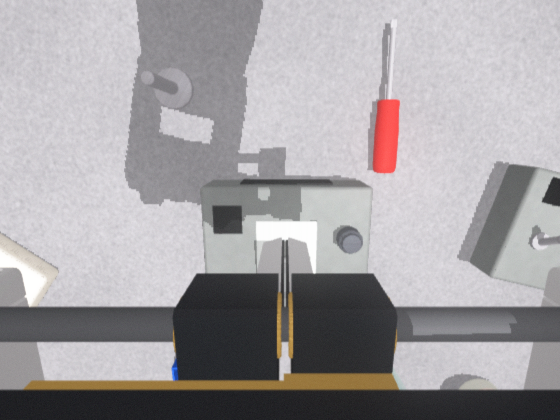

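The wrist view shows the box front edge at row 185, columns 203-371, the plate at (287,235) and the closed fingers centred on the plate. The dark knuckle blocks begin at row 275, so I'll check how high they sit.

Run:
```python
from h import *
P=np.load("w1P.npy");B=np.array([.567,-.1275,0]);c,s=np.cos(-.048),np.sin(-.048)
Q=(P-B)@np.array([[c,-s,0],[s,c,0],[0,0,1]])*1e3
f=lambda v,u:print((v,u),(Q[v,u]-[-62.5,-2,205]).round(1),Q[v,u].round(1))
for v,u in[(245,287),(250,287),(260,280),(268,270),(268,300),(278,230),(278,340),(290,230),(320,230),(360,230),(325,100),(185,230),(240,203),(240,206),(240,366),(240,369),(225,287)]:f(v,u)
```

```text
(245, 287) [-7.3 -3.9  9.5] [-69.8  -5.9 214.5]
(250, 287) [-7.  -3.9 16.7] [-69.5  -5.9 221.7]
(260, 280) [-8.9 -7.4 35.2] [-71.4  -9.4 240.2]
(268, 270) [ -8.4 -11.8  43.5] [-70.9 -13.8 248.5]
(268, 300) [-8.5  1.8 43.7] [-7.100e+01 -2.000e-01  2.487e+02]
(278, 230) [-32.5 -18.8 104.5] [-95.  -20.8 309.5]
(278, 340) [-32.6   8.8 104.7] [-95.1   6.8 309.7]
(290, 230) [-33.1 -17.5 112. ] [-95.6 -19.5 317. ]
(320, 230) [-30.4 -16.3 119.8] [-92.9 -18.3 324.8]
(360, 230) [-20.9 -16.6 119.9] [-83.4 -18.6 324.9]
(325, 100) [-25.9 -46.6 114.7] [-88.4 -48.6 319.7]
(185, 230) [ -15.8  -62.8 -152.4] [-78.3 -64.8  52.6]
(240, 203) [  63.3 -109.6 -206.6] [   0.8 -111.6   -1.6]
(240, 206) [  42.7  -89.9 -146.1] [-19.8 -91.9  58.9]
(240, 366) [  42.8   81.7 -146.3] [-19.7  79.7  58.7]
(240, 369) [  63.   101.4 -206. ] [ 0.5 99.4 -1. ]
(225, 287) [  25.6   -3.  -144.9] [-36.9  -5.   60.1]
```

```bash
python3 -m handwheel '[[[27,0,3],0,1],[[54,0,6],0,1],[[81,1,9],0,1],[[108,1,13],0,1],[[134,1,17],0,1]]'; python3 go.py -31 0 84;  python3 - <<'E'
from h import *
im,d=camera("scene");cv2.imwrite("pics/s2.png",cv2.resize(im[170:310,130:310],None,fx=4,fy=4,interpolation=2))
E
```

```text
time_s: 2.15
ee_pos: [0.5227, -0.1312, 0.0832]
eef_rot: [-2.097, 1.568, -2.145]
force: [-0.2, 0.4, 0.6]
grip_width: 0.0008
t 2.15 box xyz mm [-44.1  -5.8  83.2] F [-0.2  0.4  0.6] grip 0.0008
tool axes in box
 [[-0.001 -0.     1.   ]
 [-0.002  1.     0.   ]
 [-1.    -0.002 -0.001]]
spin to put tool y on +/- box y (about tool x): [0.0, -3.141]
shift tool mm [-0.8  5.8 13.1]
q [-0.313  0.429  1.687 -0.003  1.026 -1.834]
```

View pics/s2.png

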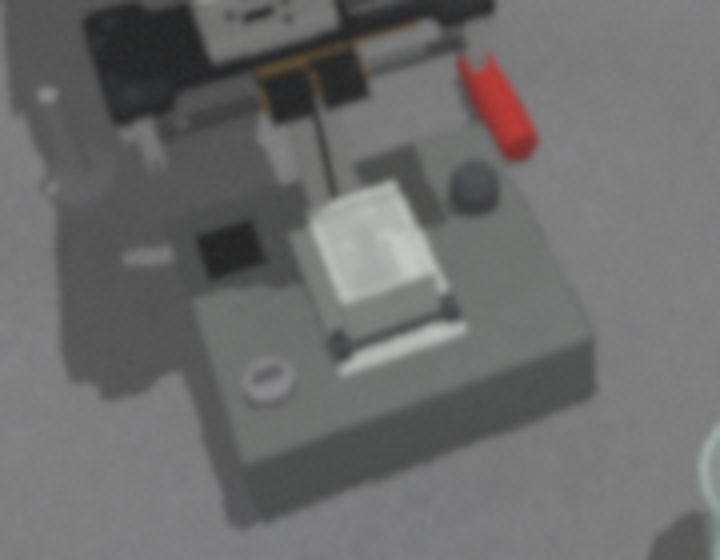

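The scene crop shows the closed fingers standing just ahead of the lip, with the guard shut. I'll correct y and edge forward to about contact.

```bash
python3 -m handwheel '[[[1,3,2],0,1],[[1,5,4],0,1],[[1,5,7],0,1],[[1,5,10],0,1],[[1,5,12],0,1]]'; python3 go.py -28 0 84
```

```text
time_s: 2.7
ee_pos: [0.5341, -0.1264, 0.079]
eef_rot: [-2.946, 1.566, -2.994]
force: [0.2, 0.6, -0.6]
grip_width: 0.0006
t 2.7 box xyz mm [-32.9  -0.4  79. ] F [ 0.2  0.6 -0.6] grip 0.0006
tool axes in box
 [[-0.005 -0.     1.   ]
 [-0.001  1.     0.   ]
 [-1.    -0.001 -0.005]]
spin to put tool y on +/- box y (about tool x): [0.0, -3.141]
shift tool mm [-5.1  0.4  4.9]
q [-0.298  0.456  1.658 -0.003  1.032 -1.82 ]
```

```bash
python3 -m handwheel '[[[-1,0,3],0,1],[[-3,0,6],0,1],[[-6,0,9],0,1],[[-9,0,11],0,1],[[-12,0,13],0,1]]'; python3 go.py -10 0 92;  python3 - <<'E'
from h import *
im,d=camera("scene");cv2.imwrite("pics/s3.png",cv2.resize(im[170:310,130:310],None,fx=4,fy=4,interpolation=2))
E
```

```text
time_s: 3.2
ee_pos: [0.5465, -0.127, 0.0914]
eef_rot: [-3.019, 1.564, -3.067]
force: [-7.9, 0.9, 6.1]
grip_width: 0.0003
t 3.2 box xyz mm [-20.5  -0.5  91.4] F [-7.9  0.9  6.1] grip 0.0003
tool axes in box
 [[-0.007 -0.     1.   ]
 [-0.001  1.     0.   ]
 [-1.    -0.001 -0.007]]
spin to put tool y on +/- box y (about tool x): [0.0, -3.141]
shift tool mm [-0.7  0.5 10.5]
q [-0.292  0.464  1.612 -0.003  1.072 -1.814]
```

View pics/s3.png

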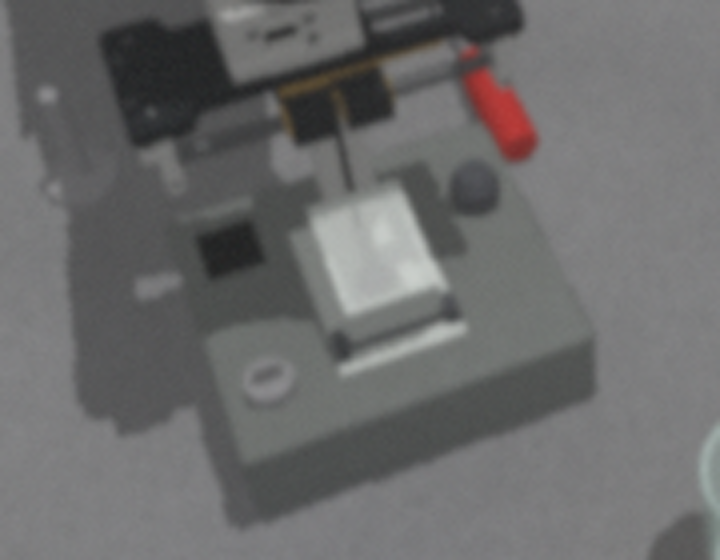

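The guard seems slightly raised and the fingers touch its lip with about 8 N. I'll measure its angle by a plane fit to the roof in the scene depth.

```bash
cat > ang.py <<'E'
from h import *
i=camera_info("scene");im,d=camera("scene");P=pts(d,i)
B=np.array([.567,-.1275,0]);c,s=np.cos(-.048),np.sin(-.048)
Q=(P-B)@np.array([[c,-s,0],[s,c,0],[0,0,1]])*1e3
m=(abs(Q[...,1])<19)&(Q[...,0]>-25)&(Q[...,0]<60)&(Q[...,2]>80)&(Q[...,2]<150)
# roof: exclude gripper-dark pixels
m&=im.mean(-1)>130
q=Q[m];print(len(q))
for x in range(-25,60,8):
    k=(q[:,0]>=x)&(q[:,0]<x+8)
    if k.sum()>3:print(x+4,np.median(q[k,2]).round(1),k.sum())
k=(q[:,0]>0)&(q[:,0]<30);a=np.polyfit(q[k,0],q[k,2],1);print("roof slope",np.arctan(a[0]))
E
python3 ang.py; python3 go.py -10 0 92 | head -1
python3 - <<'E'
# same on the initial picture
from h import *
src=open('ang.py').read().replace('im,d=camera("scene")','im=cv2.imread("pics/scene0.png");d=np.load("scene0.npy")');exec(src)
E
```

```text
567
-5 109.7 47
3 108.2 73
11 106.9 71
19 105.2 75
27 103.6 73
35 102.1 80
43 100.8 78
51 98.6 70
roof slope -0.1802239957753966
t 3.3 box xyz mm [-20.1  -0.5  91.8] F [-9.8  0.9  7.8] grip 0.0004
525
-13 101.9 77
-5 100.2 59
3 100.2 60
11 100.3 60
19 100.2 67
27 100.2 66
35 100.1 71
43 99.6 64
roof slope -0.0014053454176981774
```

The guard is up 0.18 rad (about 10 mm at the lip). The reaction points through the hinge, which means it is binding by friction, so I'll ease upward.

```bash
python3 -m handwheel '[[[-1,0,0],0,1],[[-2,0,0],0,1],[[-3,0,0.5],0,1],[[-4,0,1],0,1],[[-4,0,1],0,1]]'; python3 go.py -10 0 92|head -1; python3 ang.py|tail -1; python3 go.py -10 0 92|head -1
```

```text
time_s: 3.8
ee_pos: [0.5481, -0.1271, 0.0959]
eef_rot: [-2.955, 1.565, -3.003]
force: [-0.6, 0.2, -0.0]
grip_width: 0.0005
t 3.8 box xyz mm [-18.9  -0.5  95.9] F [-0.6  0.2 -0. ] grip 0.0005
roof slope -0.21682550683686289
t 3.85 box xyz mm [-19.   -0.5  95.8] F [-0.4  0.7  1.1] grip 0.0006
```

```bash
python3 -m handwheel '[[[-1,0,1],0,1],[[-2,0,2],0,1],[[-3,0,3],0,1],[[-3,0,4],0,1],[[-3,0,5],0,1]]'; python3 ang.py|tail -1; python3 go.py -10 0 92|head -1
```

```text
time_s: 4.35
ee_pos: [0.553, -0.1274, 0.0989]
eef_rot: [-2.963, 1.565, -3.011]
force: [-3.3, 0.5, 2.9]
grip_width: 0.0006
roof slope -0.3370732342058902
t 4.4 box xyz mm [-13.8  -0.5  98.9] F [-3.7 -0.4  4. ] grip 0.0003
```

```bash
python3 -m handwheel '[[[1,0,0],0,1],[[2,0,0],0,1],[[3,0,0],0,1],[[3,0,0],0,1],[[3,0,0],0,1]]'; python3 ang.py|tail -1; python3 go.py -10 0 92|head -1
```

```text
time_s: 4.9
ee_pos: [0.5531, -0.1273, 0.0957]
eef_rot: [-2.969, 1.565, -3.017]
force: [-2.0, 0.2, -0.4]
grip_width: 0.0002
roof slope -0.32940025344258866
t 4.95 box xyz mm [-13.8  -0.5  95.7] F [-1.6 -0.4 -0.3] grip 0.0003
```

```bash
python3 -m handwheel '[[[2,0,0],0,1],[[3,0,1],0,1],[[4,0,2],0,1],[[4,0,4],0,1],[[4,0,6],0,1]]'; python3 ang.py|tail -1; python3 go.py -10 0 92|head -1
```

```text
time_s: 5.45
ee_pos: [0.5594, -0.1276, 0.0917]
eef_rot: [-2.963, 1.565, -3.01]
force: [-1.5, -0.1, 2.3]
grip_width: 0.0003
roof slope -0.4673202938169595
t 5.5 box xyz mm [-7.4 -0.5 91.8] F [-1.6 -0.   2.1] grip 0.0005
```

```bash
python3 -m handwheel '[[[0,0,1],0,1],[[0,0,2],0,1],[[-1,0,3],0,1],[[-1,0,4],0,1],[[-1,0,5],0,1]]'; python3 ang.py|tail -1; python3 go.py -10 0 92|head -1
python3 - <<'E'
from h import *
im,d=camera("scene");cv2.imwrite("pics/s4.png",cv2.resize(im[190:280,170:270],None,fx=6,fy=6,interpolation=2))
E
```

```text
time_s: 6.0
ee_pos: [0.5646, -0.1279, 0.0926]
eef_rot: [-2.967, 1.565, -3.015]
force: [-2.5, -0.1, 0.8]
grip_width: 0.0003
roof slope -0.5821240437129229
t 6.05 box xyz mm [-2.3 -0.5 92.7] F [-3.4  0.6  0.3] grip 0.0003
```

View pics/s4.png

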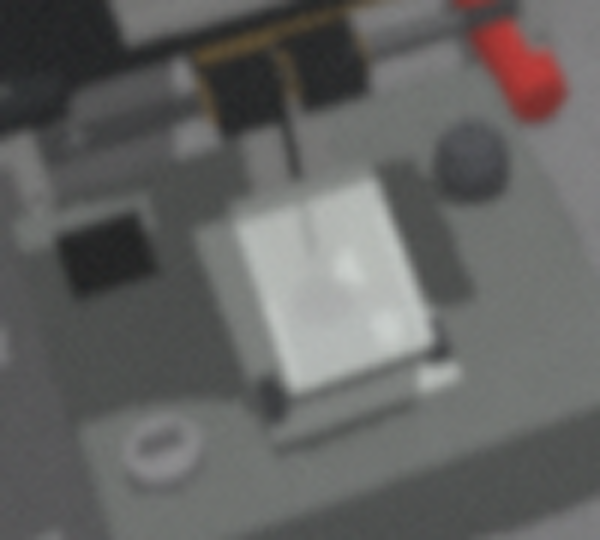

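The guard is raised about 0.58 rad on the fingers, with little force. I'll continue forward in small steps until the toggle's stop shows in the force.

```bash
python3 -m handwheel '[[[0,0,0.5],0,1],[[0,0,1],0,1],[[0,0,1.5],0,1],[[0,0,2],0,1],[[0,0,2],0,1]]'; python3 go.py -10 0 92|head -1
```

```text
time_s: 6.6
ee_pos: [0.5667, -0.128, 0.0926]
eef_rot: [-2.953, 1.565, -3.001]
force: [-2.2, 0.2, -0.3]
grip_width: 0.0006
t 6.6 box xyz mm [-0.2 -0.5 92.6] F [-2.2  0.2 -0.3] grip 0.0006
```

```bash
python3 -m handwheel '[[[0,0,0.5],0,1],[[0,0,1],0,1],[[0,0,1.5],0,1],[[0,0,1.5],0,1],[[0,0,1.5],0,1]]'; python3 go.py -10 0 92|head -1
```

```text
time_s: 7.1
ee_pos: [0.5678, -0.128, 0.0924]
eef_rot: [-3.009, 1.564, -3.057]
force: [-4.9, 0.6, 1.1]
grip_width: 0.0008
t 7.1 box xyz mm [ 0.8 -0.5 92.4] F [-4.9  0.6  1.1] grip 0.0008
```

```bash
python3 -m handwheel '[[[0,0,0.5],0,1],[[0,0,1],0,1],[[0,0,1.5],0,1],[[0,0,1.5],0,1],[[0,0,1.5],0,1]]'; python3 go.py -10 0 92|head -1; python3 ang.py|tail -1
```

```text
time_s: 7.6
ee_pos: [0.5684, -0.128, 0.0923]
eef_rot: [-3.071, 1.561, -3.119]
force: [-10.2, -0.0, 3.0]
grip_width: 0.0002
t 7.6 box xyz mm [ 1.4 -0.4 92.3] F [-10.2  -0.    3. ] grip 0.0002
roof slope -0.6069538285610163
```

Force rises steeply just where the toggle's stop is expected. Now I'll draw back level.

```bash
python3 -m handwheel '[[[0,0,-4],0,1],[[0,0,-9],0,1],[[0,0,-15],0,1],[[0,0,-22],0,1],[[0,0,-30],0,1]]'; python3 go.py -60 0 92|head -1; python3 -m handwheel '[[[0,0,-9],0,1],[[0,0,-18],0,1],[[0,0,-25],0,1],[[0,0,-30],0,1],[[0,0,-30],0,1]]'; python3 ang.py
python3 - <<'E'
from h import *
im,d=camera("scene");a=cv2.resize(im[190:280,170:270],None,fx=5,fy=5,interpolation=2)
im,d=camera("wrist");cv2.imwrite("pics/s5.png",np.hstack([cv2.resize(a,(400,360)),cv2.resize(im[150:330,185:385],(400,360),interpolation=2)]))
E
```

```text
time_s: 8.15
ee_pos: [0.5379, -0.1266, 0.0926]
eef_rot: [-3.058, 1.562, -3.106]
force: [0.5, -1.0, 0.1]
grip_width: 0.0003
t 8.15 box xyz mm [-29.1  -0.5  92.6] F [ 0.5 -1.   0.1] grip 0.0003
time_s: 8.65
ee_pos: [0.5075, -0.1251, 0.093]
eef_rot: [-3.053, 1.562, -3.101]
force: [0.6, 0.4, -0.1]
grip_width: 0.0005
535
-13 102.0 68
-5 100.1 63
3 100.1 65
11 100.1 63
19 100.0 64
27 100.3 66
35 100.4 66
43 99.6 79
roof slope 0.012533463680301792
```

View pics/s5.png

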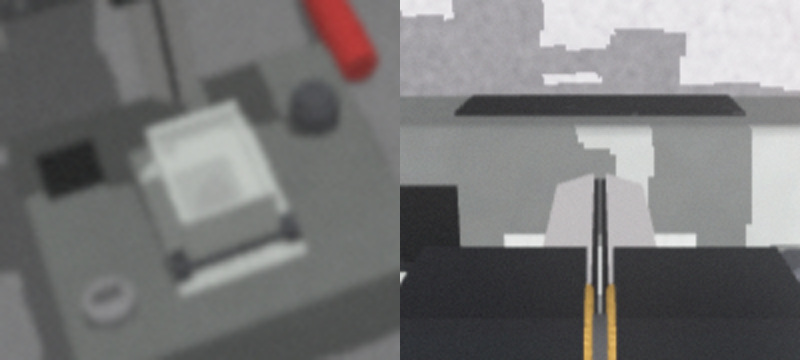

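The guard is shut again (slope about 0.01). The toggle isn't clear under the roof yet, so I'll rise and compare with the first picture.

```bash
python3 -m handwheel '[[[-20,0,-10],0,1],[[-50,0,-30],0,1],[[-80,0,-60],0,1],[[-110,0,-90],0,1],[[-140,0,-120],0,1]]'; python3 -m handwheel '[[[0,0,-10],0,1],[[0,0,-20],0,1],[[0,0,-30],0,1],[[0,0,-30],0,1],[[0,0,-30],0,1]]';python3 - <<'E'
from h import *
r=[]
for n,(y0,y1,x0,x1) in(("scene",(205,270,195,255)),("top",(185,245,300,355))):
    L=[camera(n)[0].astype(float) for _ in range(4)];b=np.mean(L,0)
    a=cv2.imread(f"pics/{n}0.png").astype(float)
    f=lambda m:cv2.resize(np.clip((cv2.resize(m[y0:y1,x0:x1],(390,290),interpolation=2)-110)*1.9,0,255).astype(np.uint8),(390,290))
    r.append(np.hstack([f(a),f(b)]))
cv2.imwrite("pics/cmp.png",np.vstack(r))
E
```

```text
time_s: 9.3
ee_pos: [0.3885, -0.1192, 0.2351]
eef_rot: [-3.052, 1.562, -3.1]
force: [0.4, 0.2, 1.7]
grip_width: 0.0005
time_s: 9.8
ee_pos: [0.3587, -0.1178, 0.2347]
eef_rot: [-3.103, 1.561, 3.133]
force: [0.1, -0.5, 0.4]
grip_width: 0.0008
```

View pics/cmp.png

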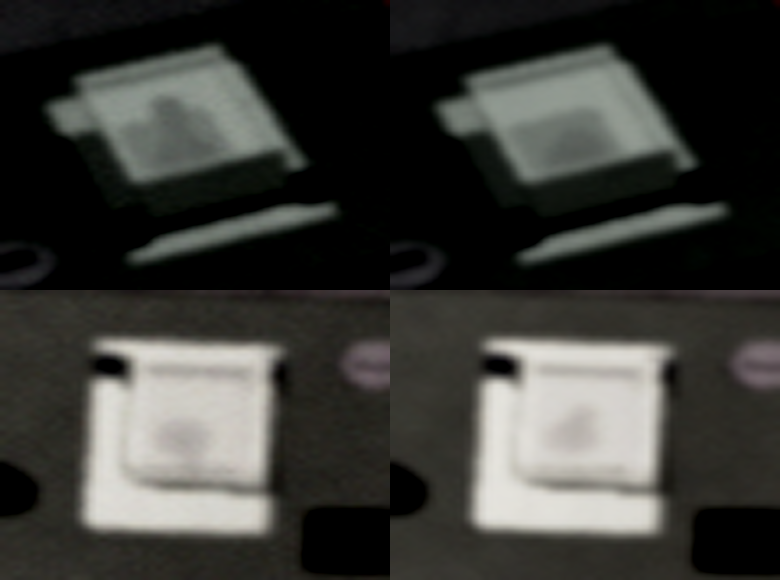

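Left is before and right is after. Under the roof the dark toggle top has moved from row 445 to about row 412 in the top view, towards the hinge; the stop is predicted at 415. In the scene view it no longer sticks out to the front. The finger face reached box x of about 9.4 mm, which puts the toggle at about 0.85 rad. The guard is shut and the arm is clear.

```bash
python3 ang.py|tail -1
python3 - <<'E'
from station import *
hand_in();o=get_obs();print(o["time_s"],o["force"])
E
```

```text
roof slope 0.008470646826980888
the job is handed in; nothing more can be done
the job is handed in; nothing more can be done
```

The laser should be armed. The closed fingers lifted the guard, pushed the toggle over towards the hinge, drew back, and the guard fell shut. I handed the job in at about 10 s; it reports no verdict.

**Lift:** The moves can't lean the tool, so I kept the fingers upright and moved them up and forward together. The guard was at 0.18 rad and then 0.22 rad before the fingers should have met the toggle. It reached about 0.6 rad while the toggle was pushed. The fingers bound slightly on the lip once, about 13 N in total, and easing upward cleared it.

**Toggle:** I pushed until the force rose to about 10 N at the place where the toggle's stop was expected. That finger position works out to roughly 0.85 rad. The before and after pictures show the toggle has moved to the hinge side. Its angle under the roof is inferred from these, not measured directly.

**At the end:**
- **Guard:** shut, with a measured slope of about 0.01 rad.
- **Arm:** drawn back and up, with about zero force on it.
- **Other box and loose things:** nothing suggested contact, but I did not measure them again.

No check failed.

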